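# Check a pump coupling gap with a taper gauge

### The arm

A 6-joint arm with a two-finger parallel gripper is mounted at the origin on the work surface. World frame = base frame: x ahead of the robot, y to its left, z up, the work surface at z = 0. Lengths are in m, angles in rad, forces in N, time in s.
With the tool pointing down it reaches from about 0.375 to 0.975 m from the base axis. Payload 3.8 kg.
Tool frame: the origin (TCP) lies midway between the tips of the shut fingers; the grasp point (between the pads) lies 19 mm behind it; x points along the fingers, z is the direction in which the jaws open and shut, and the axes are right-handed (so a half turn about x gives the same grasp; the last joint's range is limited). The gripper opens to 85 mm and grips with 20 to 120 N. Pads are 22 mm wide; open, the fingers measure 114 mm over their backs; the gripper's body (76 mm by 85 mm) begins 54 mm behind the grasp point. The pads swing forward as they close: fully open they stand 13 mm farther back than shut.
Start: joints at [-1.333, 0.264, 1.604, -0, 1.274, -0.037], TCP at [0.183, -0.65, 0.231] pointing down, gripper open.
Joint ranges: [-2.63, 2.63], [-0.94, 2.18], [0.31, 2.57], [-1.31, 4.45], [0, 2.66], [-2.55, 2.55]. Speed limits (rad/s): [2.57, 2.57, 3.14, 3.14, 3.14, 3.14].

### API

Orientations are given as a rotation vector (axis times angle).
In Python, from workcell import * gives the robot as it stands. The module is installed in compiled form; this text tells all that it offers.
- The arm moves only by the tool carry_out, never from a script. Its arguments are lists of equal length, an entry for each row: "offset": the shift along the tool's x, y, z in cm, a list of three; "delta_rot": the turn, a rotation vector about the tool's x, y, z in degrees, a list of three. A call has exactly 5 rows; each row shifts and turns the commanded pose from where the row before left it, along the tool's axes as they then stand; what a row does not reach is not made up. A row lasts 1/12 s, in which the tool goes at most 41.7 mm and 7.16 degrees, less where a joint would pass 70% of its speed; a pose out of reach is approached as far as the arm can. A call is refused whole if a number of a shift passes 4.17 or a number of a turn 7.16, either way. A call with a gripper value outside its range is refused whole. "fingers" is the opening, from -1 (shut) to 1 (fully open), set as the call begins (left out, the last holds). The fingers move at their own pace and stop on an object; "newtons" is the grip in N (left out, the last holds). Time passes only in rows, so rows that do not move let the fingers close, or fill a call up. It gives the time, the measured TCP pose, the force and the opening at its end, in the units of the state.
- read_state(): the state, without advancing time (a new reading comes with each control period).
- read_camera(name): name is "scene" or "side" or "wrist"; returns (picture, depth): 384x512x3 uint8, red, green, blue; 384x512 float32, m along the optical axis (not along the pixel's ray), 0 where there is no reading.
- get_calibration(name): a dict with "fx", "fy", "cx", "cy" (pixels), "R" (3x3) and "t" (3): a world point X has camera coordinates R X + t; the wrist camera has in their place "mount" (4x4, takes a point from camera to tool coordinates, whose origin is the TCP and whose axes are the tool frame's). Camera axes: x right, y down, z forward; pixel columns grow to the right and rows downward; lengths in m; the calibration is good to about 2 mm. The wrist camera is an equidistant fisheye: a pixel r from the principal point sees the ray r / f radians off the axis. A picture is of the moment at which its call begins: read the wrist's pose just before it. get_calibration takes no time and is no camera call.
- finish_job(): hands the job in, once; it reports no verdict.
The state is a dict: "time": time; "q": joint angles; "joint_vel": joint speeds; "joint_torque": joint torques, N m; "tool_pos": TCP position; "tcp_rot": TCP orientation; "wrist_force": force on the tool from outside, world axes, zero at the start; "torque": the same for the moment, N m; "width": opening from 0.0 (shut) to 1.0 (fully open).
Only numpy, scipy, OpenCV 4.12 (cv2) and the standard library are available. Lean on these libraries where they do the work, as an engineer would, in place of code of your own. Each camera call takes 0.05 s, during which the arm holds its last target. There are 200 camera calls.

### The job

Check the coupling gap of this motor-pump set: first swing the clear guard lid over the coupling right up so that it stays open, then take the red-handled taper gauge out of the wooden tool block and slide its blade straight down, square to the faces, between the two coupling flanges at the top of the rim. Push gently until the blade drags snugly on both faces (a few newtons, no forcing), and finish while still holding the gauge by its handle at that depth. Leave the other tools and parts where they are.

Things in the scene. Friction and masses are not known exactly. Their poses are not given: they have to be found in the camera images.
- pumpset: Motor-pump set on a green base (20 mm high, x -100 to 100, y -170 to 305), fixed. Origin: on the bench below the coupling's middle; x across the set (away from the robot at yaw 0), y along the shaft from pump to motor, z up. Shaft axis 100 mm up. Grey motor y 57 to 297, top 178 mm. Pump y -61 to -176, top 150 mm. Guard: fixed clear walls at x -66 and 74, y -50 to 50, top 162 mm, lid over them
- motor_hub: Steel coupling flange on the motor side, disc of 90 mm diameter, 18 mm thick, axes as pumpset. Origin: in the plane of its inner face (towards the pump), at the very top of the rim, 145 mm above the bench; rim chamfered 3 mm. The motor shaft has sprung end float: pushed away from the pump it yields up to 4 mm at 3 N per mm, then stops
- pump_hub: The matching steel flange on the pump side, same size and chamfer, axes as pumpset, does not move. Origin: in the plane of its inner face (towards the motor), at the very top of the rim, 145 mm above the bench. The open gap between the two faces, along pumpset y, is 7 to 9.5 mm before the blade goes in. A blade that is off-centre rubs on one face first; snug is when it bears on both
- lid (a joint): Guard lid hinge: 0 = shut, lying level over the coupling; grows as the lid opens, its edge on the robot's side (pumpset -x) swinging up and over towards +x; 1.57 = upright, stop at 1.85. The stiff hinge (0.15 N m) lets the lid stay where it is left
- lid_hinge (a point): Middle of the lid's hinge axis, which runs along pumpset y, 166 mm above the bench. The lid is a clear plate with yellow edges, 104 mm along the hinge, 146 mm out from it, 4 mm thick
- lid_handle (a point): Middle of the lid's black bow handle: a round bar of 10 mm diameter and 72 mm length parallel to the hinge, standing on two end posts with its axis 38 mm above the hinge plane of the lid and 130 mm out from the hinge (towards pumpset -x when shut). Axes turn with the lid
- toolblock: Light wooden tool block, fixed, 80 x 170 x 90 mm high, origin at the centre of its underside, long side along its y. The gauge hangs in the slot at y = +45 mm, an orange screwdriver stands in the hole at y = -50 mm (top of its handle 175 mm above the bench)
- gauge_handle (a point): Centre of the taper gauge's red handle with black bands, 34 mm wide (gauge x), 18 mm thick (gauge y), 65 mm tall (gauge z, up). The gauge stands upright with the handle's underside on top of the tool block and its blade down in the slot (1 mm clearance). Weight about 1.5 N. Axes: those of the gauge
- gauge_tip (a point): Lower end of the gauge's steel blade, on its axis, 112.5 mm below the handle centre. Blade 80 mm long, 22 mm wide (gauge x); its thickness (gauge y) tapers equally on both sides from 3 mm at the tip to 14 mm at the handle. In the gap the tip comes to rest 30 to 70 mm below the rim's top. Axes: those of the gauge
- gauge: The taper gauge (blade and handle, one piece). Origin at the blade tip, z up along the handle, y through the blade's thickness
- screwdriver: Orange screwdriver standing in the tool block, origin at its tip; bystander
- wrench: Steel spanner, 190 mm, lying flat on the bench; bystander
- valve: Grey directional valve with black and blue coils, 46 x 174 x 57 mm, on the bench beyond the set; bystander
- dial: Pressure gauge, 63 mm diameter, lying face up beyond the set; bystander
- nipple: Brass hexagon pipe nipple, 44 mm tall, standing on the bench; bystander
- grease: Blue-labelled can, 72 mm diameter, 85 mm tall, on the bench to the right; bystander
Not all that is in view belongs to the job. Leave any green look-alike of the gauge alone.

How it is judged:
By the outcome, as a careful person would: the job done as asked, in the order asked, and still so for the second after the job is handed in, while the arm keeps its last pose, push and grip.
It also fails if it takes over 59 s, if anything falls off the work surface, if the arm or the gripper's body presses on something with over 40 N, if the wrist force passes 120 N, or if a joint passes its speed limit or range.

## Working session

There is one attempt and no reset: what is moved stays moved. The work goes in short steps, Python scripts to look and compute and a tool call to move; the robot and the scene stay as the last step left them, time stands still between calls to the robot, and variables do not carry over. Pictures are saved under pics/ and viewed, about 8 in all and at most 12, crops included, and the job is handed in when it is done.

Besides the shell and the picture viewer there is one more tool, called after "Request:" as name(argument=value, ...) on one line, values as JSON. carry_out: Moves the arm, as the interface text tells. Its arguments: {"type":"object","properties":{"offset":{"type":"array"},"delta_rot":{"type":"array"},"fingers":{"type":"number"},"newtons":{"type":"number"}},"required":["offset","delta_rot"]}

```bash
mkdir -p pics
cat > h.py <<'E'
import numpy as np, cv2
from workcell import *
from scipy.spatial.transform import Rotation as Rn
def save(n,p,im): cv2.imwrite(f'pics/{n}.png',im[:,:,::-1])
def pts(cam,d):
    c=get_calibration(cam);v,u=np.mgrid[:d.shape[0],:d.shape[1]]
    P=np.stack([(u-c['cx'])/c['fx']*d,(v-c['cy'])/c['fy']*d,d],-1)
    return (P-c['t'])@np.array(c['R'])
E
python3 - <<'E'
from h import *
s=read_state();print({k:np.round(v,3) for k,v in s.items()})
print(np.round(Rn.from_rotvec(s['tcp_rot']).as_matrix(),2))
for n in ['scene','side']:
    im,d=read_camera(n);np.savez(n+'0.npz',im=im,d=d);save(n+'0',0,cv2.resize(im,(800,600)))
    c=get_calibration(n);print(n,c['fx'],c['cx'],c['cy'],np.round(-np.array(c['R']).T@c['t'],3),np.round(c['R'],2).tolist())
print(get_calibration('wrist'))
E
```

```text
{'time': np.float64(0.0), 'q': array([-1.333,  0.265,  1.605,  0.   ,  1.274, -0.037]), 'joint_vel': array([ 0.   , -0.   , -0.   ,  0.   ,  0.001, -0.001]), 'joint_torque': array([-1.0000e-03, -5.1512e+01, -3.6732e+01, -0.0000e+00,  1.3000e-02,
       -0.0000e+00]), 'tool_pos': array([ 0.183, -0.649,  0.23 ]), 'tcp_rot': array([ 1.006,  1.329, -1.003]), 'wrist_force': array([-0.114,  0.215, -0.152]), 'torque': array([ 0.001, -0.032,  0.051]), 'width': np.float64(1.0)}
[[-0.    0.96  0.27]
 [ 0.    0.27 -0.96]
 [-1.    0.   -0.  ]]
scene 362.77110209901576 251.97995426203966 190.2195652441336 [1.053 0.209 0.668] [[-0.68, 0.73, 0.01], [0.43, 0.42, -0.8], [-0.59, -0.54, -0.6]]
side 353.7683115943156 249.9790878757947 194.33615771996173 [0.382 0.426 0.666] [[-0.97, -0.26, -0.0], [-0.15, 0.58, -0.8], [0.21, -0.77, -0.6]]
{'fx': 297.3186396354542, 'fy': 297.3186396354542, 'cx': 251.96950832285282, 'cy': 191.29557223189335, 'mount': array([[-3.25708201e-04, -3.27440571e-01,  9.44871719e-01,
        -1.43394514e-01],
       [-5.59463258e-04, -9.44871562e-01, -3.27440710e-01,
         8.40511276e-02],
       [ 9.99999790e-01, -6.35271135e-04,  1.24561447e-04,
        -9.34564262e-04],
       [ 0.00000000e+00,  0.00000000e+00,  0.00000000e+00,
         1.00000000e+00]])}
```

View pics/scene0.png

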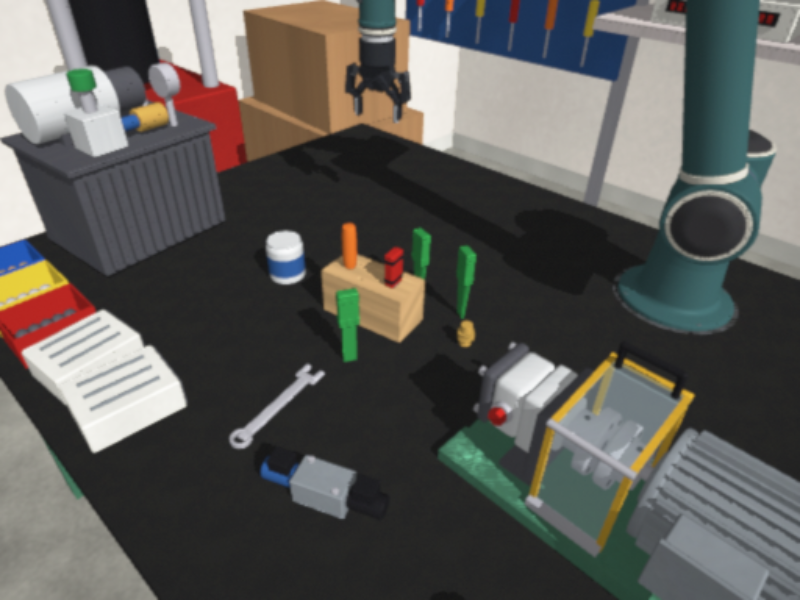

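View pics/side0.png

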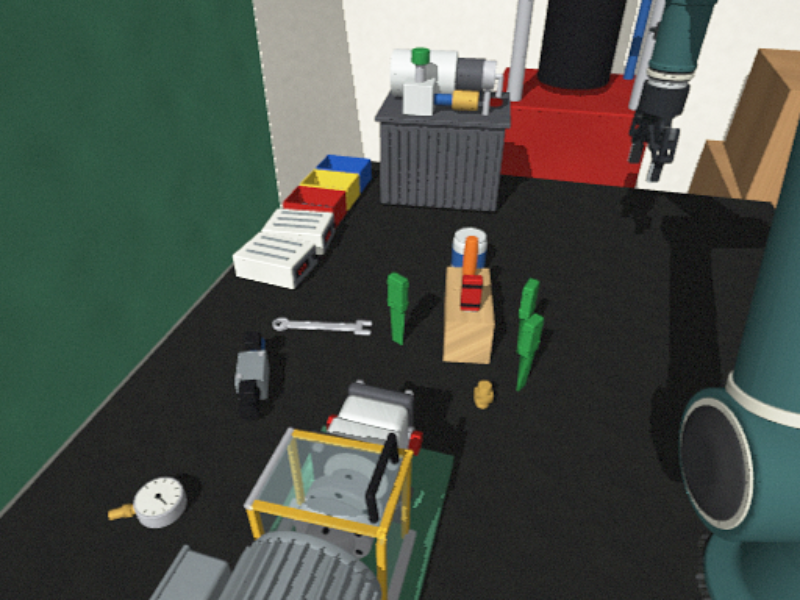

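Scene view (800 px): the red handle with black bands is at (394,266) in the wooden block. The green look-alikes are at (347,320), (421,250) and (466,275). Only the red one fits. The lid handle is at (650,368) scene and (382,478) side. Next I'll measure.

Run:
```python
from h import *
A={}
for n in ['scene','side']:
    z=np.load(n+'0.npz');im,d=z['im'],z['d'];P=pts(n,d);hsv=cv2.cvtColor(im,cv2.COLOR_RGB2HSV)
    H,S,V=[hsv[...,i].astype(int) for i in range(3)];X,Y,Z=P[...,0],P[...,1],P[...,2]
    ok=(d>0)&(X>0.2)&(X<1)&(abs(Y)<.55)
    def rep(name,m):
        m=cv2.morphologyEx(m.astype(np.uint8),cv2.MORPH_OPEN,np.ones((2,2)))>0
        q=P[m]
        if len(q)<8: print(n,name,len(q));return
        c=np.median(q,0);u,s,vt=np.linalg.svd(q[:,:2]-q[:,:2].mean(0),full_matrices=False)
        print(n,name,len(q),'med',c.round(4),'lo',np.percentile(q,3,0).round(4),'hi',np.percentile(q,97,0).round(4),'dir',vt[0].round(3),'rect',[np.round(k,4) for k in cv2.minAreaRect(q[:,:2].astype(np.float32))])
        return q
    blk=ok&(V<70)&(Z>.190)&(Z<.225)&(X<0.75); rep('lidhandle',blk)
    rep('yellow',ok&(H>18)&(H<32)&(S>130)&(V>100)&(Z>.155)&(Z<.18))
    rep('redhandle',ok&((H<6)|(H>174))&(S>150)&(Z>.1)&(Z<.17)&(Y<0.05))
    rep('redtop',ok&((H<6)|(H>174))&(S>150)&(Z>.148)&(Z<.17)&(Y<0.05))
    rep('woodtop',ok&(H>8)&(H<25)&(S>50)&(S<170)&(V>110)&(Z>.08)&(Z<.098))
    rep('driver',ok&(H>5)&(H<14)&(S>180)&(Z>.12))
    rep('greenbase',ok&(H>40)&(H<90)&(S>60)&(Z>.012)&(Z<.028))
    rep('motortop',ok&(S<40)&(Z>.165)&(Z<.19)&(Y>0.1))
    g=ok&(H>50)&(H<75)&(S>150)&(Z>.1); rep('greens',g)
```

```text
scene lidhandle 380 med [0.4873 0.0968 0.2156] lo [ 0.2002  0.0196 -0.0012] hi [0.4908 0.1398 0.2206] dir [0.977 0.211] rect [array([0.625 , 0.1148]), array([0.874 , 0.1042]), np.float64(7.8389)]
scene yellow 551 med [0.5446 0.1424 0.1724] lo [0.4735 0.049  0.0859] hi [0.6131 0.1507 0.1789] dir [ 0.878 -0.479] rect [array([0.4457, 0.1017]), array([0.1024, 0.3403]), np.float64(88.618)]
scene redhandle 266 med [ 0.4666 -0.3362  0.1142] lo [ 3.099e-01 -4.526e-01 -1.000e-04] hi [ 0.5962 -0.0207  0.1546] dir [0.457 0.889] rect [array([ 0.6136, -0.0999]), array([1.0624, 0.1589]), np.float64(43.5762)]
scene redtop 60 med [ 0.4586 -0.3389  0.1523] lo [ 0.3975 -0.3824  0.1093] hi [ 0.4722 -0.3343  0.1549] dir [0.792 0.611] rect [array([ 0.3614, -0.41  ]), array([0.2688, 0.024 ]), np.float64(36.0037)]
scene woodtop 945 med [ 0.4773 -0.3761  0.0889] lo [ 0.4202 -0.4559  0.077 ] hi [ 0.511  -0.3023  0.0917] dir [0.214 0.977] rect [array([ 0.6012, -0.0245]), array([0.9302, 0.4117]), np.float64(51.1688)]
scene driver 171 med [ 0.4758 -0.43    0.1449] lo [ 0.2844 -0.6174 -0.0014] hi [ 0.4838 -0.425
[... 1802 characters left out ...]
dir [ 0.079 -0.997] rect [array([ 0.4345, -0.0782]), array([0.0216, 1.014 ]), np.float64(4.7771)]
side greenbase 1683 med [0.4469 0.0064 0.0191] lo [ 4.306e-01 -9.080e-02 -1.000e-04] hi [0.5017 0.1212 0.0218] dir [-0.072  0.997] rect [array([0.4951, 0.0271]), array([0.7824, 0.2765]), np.float64(86.4246)]
side motortop 2996 med [0.5353 0.1474 0.1708] lo [0.4774 0.1045 0.1642] hi [0.605  0.2237 0.1792] dir [-0.2   0.98] rect [array([0.5024, 0.2657]), array([0.1482, 0.3734]), np.float64(15.3499)]
side greens 583 med [ 0.3553 -0.3199  0.1236] lo [ 0.3314 -0.5081 -0.0011] hi [ 0.5888 -0.2513  0.145 ] dir [-0.985  0.174] rect [array([ 0.4342, -0.0783]), array([0.2792, 1.0136]), np.float64(3.6449)]
```

Run:
```python
from h import *
a=np.load('scene0.npz')['im'][120:250,190:320];b=np.load('side0.npz')['im'][250:384,140:300]
save('crop1',0,np.hstack([cv2.resize(a,(390,390),interpolation=2),cv2.resize(b,(400,390),interpolation=2)]))
```

```text
(no output)
```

View pics/crop1.png

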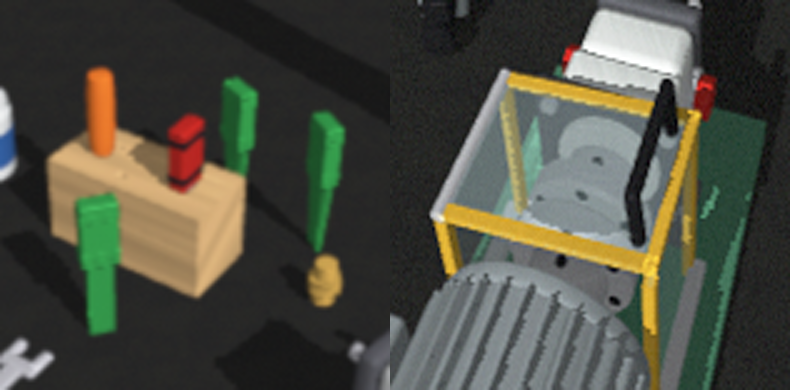

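The crop confirms the red gauge in the block's near slot and the shut lid with its black bow handle. Next is a cleaner fit of yaws and centres.

Run:
```python
from h import *
def fit(q):
    q=q[:,:2].astype(np.float32)
    for _ in range(3):
        l=cv2.fitLine(q,cv2.DIST_HUBER,0,.01,.01).ravel();r=(q-l[2:])@np.array([-l[1],l[0]]);q=q[abs(r)<max(.004,2*r.std())]
    s=1 if l[1]>0 else -1
    return np.degrees(np.arctan2(-s*l[0],s*l[1]))
for n in ['scene','side']:
    z=np.load(n+'0.npz');im,d=z['im'],z['d'];P=pts(n,d);hsv=cv2.cvtColor(im,cv2.COLOR_RGB2HSV)
    H,S,V=[hsv[...,i].astype(int) for i in range(3)];X,Y,Z=P[...,0],P[...,1],P[...,2]
    def rep(name,m,box):
        m=m&(d>0)&(X>box[0])&(X<box[1])&(Y>box[2])&(Y<box[3])&(Z>box[4])&(Z<box[5]);q=P[m]
        if len(q)<10: return print(n,name,len(q))
        r=cv2.minAreaRect(q[:,:2].astype(np.float32))
        print(n,name,len(q),'med',np.median(q,0).round(4),'2%',np.percentile(q,2,0).round(4),'98%',np.percentile(q,98,0).round(4),'yaw',fit(q).round(2),'rect',np.round(r[0],4),np.round(r[1],4),round(r[2],1))
    rep('bar',V<80,[.45,.52,.03,.18,.2,.23])
    Yl=(H>18)&(H<32)&(S>130)&(V>100)
    rep('lid nearedge',Yl,[.44,.487,.04,.17,.16,.185])
    rep('lid +y edge',Yl,[.50,.60,.125,.17,.16,.185])
    rep('lid -y edge',Yl,[.50,.60,.03,.07,.16,.185])
    R=((H<8)|(H>172))&(S>130)
    rep('red top',R,[.42,.5,-.37,-.3,.150,.16]); rep('red all',R,[.42,.5,-.37,-.3,.095,.16])
    W=(H>8)&(H<25)&(S>40)&(S<190)&(V>90)
    rep('wood top',W,[.38,.54,-.5,-.26,.083,.097])
    rep('driver',(H>3)&(H<16)&(S>170),[.44,.5,-.46,-.4,.1,.18])
    rep('base',(H>40)&(H<95)&(S>50),[.38,.75,-.15,.1,.014,.025])
    rep('hinge rail',(S<40)&(V>120),[.585,.66,.03,.16,.155,.18])
```

```text
scene bar 309 med [0.4879 0.1028 0.2168] 2% [0.4825 0.0608 0.2016] 98% [0.4913 0.1397 0.2203] yaw -1.54 rect [0.4869 0.0997] [0.0819 0.0094] 88.9
scene lid nearedge 196 med [0.4713 0.1049 0.1807] 2% [0.4652 0.0492 0.1779] 98% [0.4856 0.1517 0.1822] yaw -1.86 rect [0.4752 0.0998] [0.1045 0.0229] 89.7
scene lid +y edge 233 med [0.5512 0.1468 0.1736] 2% [0.5016 0.1424 0.1679] 98% [0.5978 0.1509 0.1785] yaw 88.6 rect [0.55   0.1463] [0.008  0.0992] 88.6
scene lid -y edge 205 med [0.5522 0.0505 0.1738] 2% [0.5031 0.0456 0.1692] 98% [0.5981 0.0552 0.1783] yaw 88.18 rect [0.55   0.0503] [0.0093 0.0988] 88.7
scene red top 54 med [ 0.4584 -0.3428  0.1533] 2% [ 0.4407 -0.3517  0.1507] 98% [ 0.4719 -0.3341  0.1551] yaw -81.85 rect [ 0.4559 -0.3435] [0.035  0.0178] 6.9
scene red all 230 med [ 0.4632 -0.3382  0.1313] 2% [ 0.441  -0.3511  0.0972] 98% [ 0.4732 -0.3334  0.1548] yaw -86.73 rect [ 0.4562 -0.3431] [0.0358 0.0184] 6.9
scene wood top 893 med [ 0.4743 -0.384   0.0891] 2% [ 0.4171 -0.466   0.0839] 98% [ 0.5106 -0.3033  0.0917] yaw 12.75 rect [ 0.4633 -0.3893] [0.0832 0.1733] 10.2
scene dri
[... 1308 characters left out ...]
661 -0.3334  0.1553] yaw -79.3 rect [ 0.4515 -0.3427] [0.0332 0.0195] 14.0
side wood top 725 med [ 0.4592 -0.3564  0.0889] 2% [ 0.4128 -0.4704  0.0845] 98% [ 0.5055 -0.3033  0.0914] yaw 13.28 rect [ 0.4603 -0.3895] [0.0802 0.1738] 10.2
side driver 190 med [ 0.467  -0.4294  0.1434] 2% [ 0.457  -0.4422  0.1044] 98% [ 0.4776 -0.425   0.1744] yaw -83.34 rect [ 0.4665 -0.4357] [0.0234 0.0189] 72.3
side base 1480 med [ 0.4503 -0.002   0.0193] 2% [ 0.4324 -0.0828  0.0168] 98% [0.5054 0.0971 0.0216] yaw 5.22 rect [ 0.5902 -0.0019] [0.1896 0.3262] 85.6
side hinge rail 340 med [0.6058 0.1014 0.1692] 2% [0.5995 0.0488 0.1661] 98% [0.6119 0.1474 0.1718] yaw -1.7 rect [0.5991 0.0963] [0.1054 0.0262] 88.1
```

```bash
cat >> h.py <<'E'
def down(yaw):  # jaw (tool z) along world yaw deg, tool x down
    a=np.radians(yaw);z=np.array([np.cos(a),np.sin(a),0]);x=np.array([0,0,-1.]);return np.stack([x,np.cross(z,x),z],1)
def plan(p,Rt,n,p0=None,R0=None):
    s=read_state();p0=s['tool_pos'] if p0 is None else np.array(p0);R0=Rn.from_rotvec(s['tcp_rot']).as_matrix() if R0 is None else R0
    w=Rn.from_matrix(R0.T@Rt).as_rotvec()/n;st=Rn.from_rotvec(w).as_matrix();R=R0;dp=(np.array(p)-p0)/n
    for i in range(n):
        if i%5==0: print()
        print((R.T@dp*100).round(2).tolist(),end=',');R=R@st
    print('\nrot/row',np.degrees(w).round(2).tolist(),'dist/row cm',round(np.linalg.norm(dp)*100,2))
E
python3 - <<'E'
from h import *
plan([.484,.0997,.29],down(-1.6),25)
E
```

```text
[-0.23, 1.97, -2.56],[-0.23, 2.1, -2.45],[-0.23, 2.22, -2.34],[-0.24, 2.34, -2.23],[-0.24, 2.45, -2.11],
[-0.24, 2.55, -1.98],[-0.24, 2.65, -1.85],[-0.24, 2.74, -1.71],[-0.24, 2.82, -1.57],[-0.24, 2.9, -1.43],
[-0.24, 2.96, -1.28],[-0.24, 3.03, -1.12],[-0.24, 3.08, -0.97],[-0.24, 3.12, -0.81],[-0.24, 3.16, -0.65],
[-0.24, 3.19, -0.49],[-0.24, 3.21, -0.33],[-0.24, 3.22, -0.17],[-0.24, 3.23, -0.0],[-0.24, 3.22, 0.16],
[-0.24, 3.21, 0.32],[-0.24, 3.19, 0.49],[-0.24, 3.16, 0.65],[-0.24, 3.13, 0.81],[-0.24, 3.08, 0.96],
rot/row [-2.91, -0.0, -0.0] dist/row cm 3.24
```

Request:
carry_out(offset=[[-0.3,1.97,-2.56],[-0.3,2.1,-2.45],[-0.3,2.22,-2.34],[-0.3,2.34,-2.23],[-0.3,2.45,-2.11]], delta_rot=[[-2.91,0,0],[-2.91,0,0],[-2.91,0,0],[-2.91,0,0],[-2.91,0,0]], fingers=1)

```text
time: 0.52
tool_pos: [0.2435, -0.4981, 0.2456]
tcp_rot: [0.811, 1.416, -0.809]
wrist_force: [0.4, -1.1, -0.2]
width: 1.0
```

Request:
carry_out(offset=[[-0.3,2.55,-1.98],[-0.3,2.65,-1.85],[-0.3,2.74,-1.71],[-0.3,2.82,-1.57],[-0.3,2.9,-1.43]], delta_rot=[[-2.91,0,0],[-2.91,0,0],[-2.91,0,0],[-2.91,0,0],[-2.91,0,0]])

```text
time: 0.93
tool_pos: [0.3036, -0.3482, 0.2609]
tcp_rot: [0.615, 1.483, -0.614]
wrist_force: [-0.0, 0.3, -0.0]
width: 0.997
```

Request:
carry_out(offset=[[-0.3,2.96,-1.28],[-0.3,3.03,-1.12],[-0.3,3.08,-0.97],[-0.3,3.12,-0.81],[-0.3,3.16,-0.65]], delta_rot=[[-2.91,0,0],[-2.91,0,0],[-2.91,0,0],[-2.91,0,0],[-2.91,0,0]])

```text
time: 1.35
tool_pos: [0.3636, -0.1986, 0.2761]
tcp_rot: [0.417, 1.531, -0.417]
wrist_force: [1.1, -0.2, -0.1]
width: 1.003
```

Request:
carry_out(offset=[[-0.2,3.19,-0.49],[-0.2,3.21,-0.33],[-0.2,3.22,-0.17],[-0.2,3.23,0],[-0.2,3.22,0.16]], delta_rot=[[-2.91,0,0],[-2.91,0,0],[-2.91,0,0],[-2.91,0,0],[-2.91,0,0]])

```text
time: 1.77
tool_pos: [0.4236, -0.0488, 0.2861]
tcp_rot: [0.218, 1.56, -0.218]
wrist_force: [1.7, -0.6, 0.8]
width: 1.002
```

Run:
```python
from h import *
s=read_state();print(s['tool_pos'],s['time'],s['q'])
plan([.484,.0997,.28],down(-1.6),10)
im,d=read_camera('wrist');save('w1',0,im)
```

```text
[ 0.42355824 -0.04881236  0.28607784] 1.7667 [-1.73106333e-01 -2.54668293e-01  2.02483348e+00 -8.17433123e-05
  1.37167618e+00  1.04579111e-01]

[0.06, 1.59, 0.17],[0.06, 1.59, 0.21],[0.06, 1.58, 0.25],[0.06, 1.58, 0.29],[0.06, 1.57, 0.33],
[0.06, 1.56, 0.37],[0.06, 1.55, 0.41],[0.06, 1.54, 0.45],[0.06, 1.53, 0.49],[0.06, 1.52, 0.53],
rot/row [-1.43, -0.0, 0.0] dist/row cm 1.6
```

View pics/w1.png

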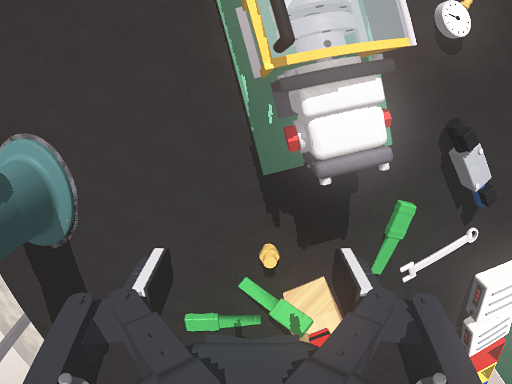

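The wrist view shows the lid handle at about (285,25) and the pump at (345,130), so the approach is on course.

Request:
carry_out(offset=[[0,3.0,0.4],[0,3.0,0.55],[0,3.0,0.7],[0,3.0,0.9],[0,3.1,1.0]], delta_rot=[[-2.86,0,0],[-2.86,0,0],[-2.86,0,0],[-2.86,0,0],[-2.86,0,0]])

```text
time: 2.23
tool_pos: [0.4856, 0.0932, 0.2859]
tcp_rot: [0.022, 1.571, -0.023]
wrist_force: [0.9, -0.7, -0.3]
width: 1.0
```

Run:
```python
from h import *
plan([.484,.0997,.1955],down(-1.6),5)
im,d=read_camera('wrist');save('w2',0,im)
```

```text
[1.81, 0.13, -0.03],[1.81, 0.13, -0.04],[1.81, 0.13, -0.04],[1.81, 0.13, -0.04],[1.81, 0.13, -0.04],
rot/row [-0.01, -0.01, 0.0] dist/row cm 1.81
```

View pics/w2.png

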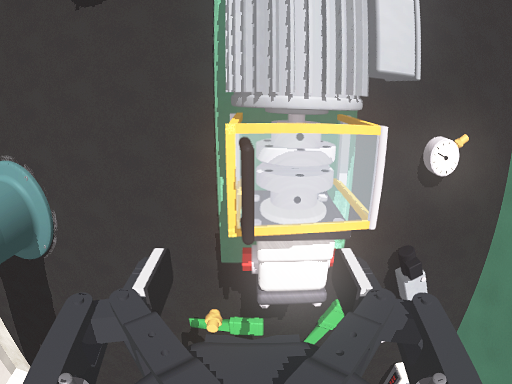

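The bar spans (248,140) to (248,240), midway between the fingers, so I'll descend and grip.

Request:
carry_out(offset=[[1.8,0.13,-0.04],[1.8,0.13,-0.04],[1.8,0.13,-0.04],[1.8,0.13,-0.04],[1.8,0.13,-0.04]], delta_rot=[[0,0,0],[0,0,0],[0,0,0],[0,0,0],[0,0,0]])

```text
time: 2.7
tool_pos: [0.4832, 0.0984, 0.195]
tcp_rot: [0.024, 1.571, -0.024]
wrist_force: [-0.5, 0.8, -0.5]
width: 0.999
```

Request:
carry_out(offset=[[0,0,0],[0,0,0],[0,0,0],[0,0,0],[0,0,0]], delta_rot=[[0,0,0],[0,0,0],[0,0,0],[0,0,0],[0,0,0]], fingers=-1, newtons=40)

```text
time: 3.12
tool_pos: [0.4848, 0.0987, 0.1979]
tcp_rot: [0.025, 1.568, -0.024]
wrist_force: [-0.2, 0.4, 0.0]
width: 0.301
```

Request:
carry_out(offset=[[0,0,0],[0,0,0],[0,0,0],[0,0,0],[0,0,0]], delta_rot=[[0,0,0],[0,0,0],[0,0,0],[0,0,0],[0,0,0]])

```text
time: 3.53
tool_pos: [0.4819, 0.0988, 0.1964]
tcp_rot: [0.024, 1.575, -0.024]
wrist_force: [-5.8, -0.1, 1.9]
width: 0.099
```

Run:
```python
import numpy as np
r=.1360;ph=np.radians(20.8+4.6*np.arange(21))
x=-r*np.cos(ph);z=r*np.sin(ph)
for i in range(20): print([round(-(z[i+1]-z[i])*100,2),0,round((x[i+1]-x[i])*100,2)],end=',\n' if i%5==4 else ',')
```

```text
[np.float64(-1.0), 0, np.float64(0.43)],[np.float64(-0.97), 0, np.float64(0.51)],[np.float64(-0.92), 0, np.float64(0.58)],[np.float64(-0.87), 0, np.float64(0.66)],[np.float64(-0.82), 0, np.float64(0.72)],
[np.float64(-0.76), 0, np.float64(0.79)],[np.float64(-0.69), 0, np.float64(0.84)],[np.float64(-0.62), 0, np.float64(0.9)],[np.float64(-0.55), 0, np.float64(0.94)],[np.float64(-0.47), 0, np.float64(0.99)],
[np.float64(-0.39), 0, np.float64(1.02)],[np.float64(-0.31), 0, np.float64(1.05)],[np.float64(-0.22), 0, np.float64(1.07)],[np.float64(-0.13), 0, np.float64(1.08)],[np.float64(-0.05), 0, np.float64(1.09)],
[np.float64(0.04), 0, np.float64(1.09)],[np.float64(0.13), 0, np.float64(1.08)],[np.float64(0.21), 0, np.float64(1.07)],[np.float64(0.3), 0, np.float64(1.05)],[np.float64(0.38), 0, np.float64(1.02)],
```

Request:
carry_out(offset=[[-1.0,0,0.43],[-0.97,0,0.51],[-0.92,0,0.58],[-0.87,0,0.66],[-0.82,0,0.72]], delta_rot=[[0,0,0],[0,0,0],[0,0,0],[0,0,0],[0,0,0]], newtons=35)

```text
time: 3.95
tool_pos: [0.51, 0.098, 0.2431]
tcp_rot: [0.024, 1.578, -0.024]
wrist_force: [-10.1, 1.8, 5.0]
width: 0.1
```

Request:
carry_out(offset=[[-0.76,0,0.79],[-0.69,0,0.84],[-0.62,0,0.9],[-0.55,0,0.94],[-0.47,0,0.99]], delta_rot=[[0,0,0],[0,0,0],[0,0,0],[0,0,0],[0,0,0]])

```text
time: 4.37
tool_pos: [0.5573, 0.0968, 0.2763]
tcp_rot: [0.025, 1.571, -0.023]
wrist_force: [-6.0, 0.9, 5.7]
width: 0.095
```

Request:
carry_out(offset=[[-0.36,0,1.02],[-0.28,0,1.05],[-0.2,0,1.07],[-0.1,0,1.08],[0,0,1.09]], delta_rot=[[0,0,0],[0,0,0],[0,0,0],[0,0,0],[0,0,0]])

```text
time: 4.78
tool_pos: [0.612, 0.0954, 0.2849]
tcp_rot: [0.025, 1.568, -0.023]
wrist_force: [-3.1, 2.6, -2.4]
width: 0.096
```

Request:
carry_out(offset=[[0.06,0,1.09],[0.14,0,1.08],[0.21,0,1.07],[0.3,0,1.05],[0.38,0,1.02]], delta_rot=[[0,0,0],[0,0,0],[0,0,0],[0,0,0],[0,0,0]])

```text
time: 5.2
tool_pos: [0.6645, 0.0939, 0.2709]
tcp_rot: [0.025, 1.571, -0.023]
wrist_force: [-3.0, 6.0, 2.6]
width: 0.099
```

Run:
```python
from h import *
im,d=read_camera('side');im2,d2=read_camera('scene');np.savez('open1.npz',im=im,d=d,im2=im2,d2=d2)
save('o1',0,np.hstack([cv2.resize(im[150:384,80:380],(390,304)),cv2.resize(im2[130:384,250:512],(392,380))[:304]]))
print(read_state()['tool_pos'],read_state()['wrist_force'],read_state()['q'])
```

```text
[0.66590251 0.09391405 0.27002391] [1.25819568 4.79249011 1.20193882] [1.02517506e-01 2.37953990e-01 1.56503159e+00 1.10526840e-03
 1.33674503e+00 1.32822713e-01]
```

View pics/o1.png

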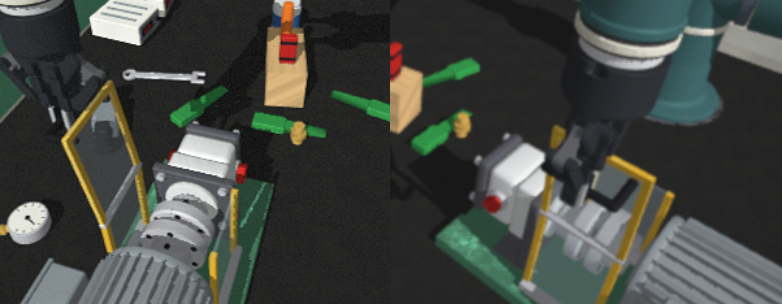

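The lid stands upright past vertical, about 1.7 rad by geometry. I'll release a little and lift clear.

Request:
carry_out(offset=[[0,0,0],[0,0,0],[0,0,0],[0,0,0],[0,0,0]], delta_rot=[[0,0,0],[0,0,0],[0,0,0],[0,0,0],[0,0,0]], fingers=-0.35)

```text
time: 5.72
tool_pos: [0.6634, 0.0927, 0.2712]
tcp_rot: [0.024, 1.571, -0.025]
wrist_force: [-0.3, -0.1, 1.2]
width: 0.324
```

Request:
carry_out(offset=[[-0.5,0,0],[-1,0,0],[-2,0,0],[-2.5,0,0],[-3,0,0]], delta_rot=[[0,0,0],[0,0,0],[0,0,0],[0,0,0],[0,0,0]])

```text
time: 6.13
tool_pos: [0.6627, 0.093, 0.3617]
tcp_rot: [0.024, 1.573, -0.024]
wrist_force: [1.4, -0.4, -0.6]
width: 0.321
```

Request:
carry_out(offset=[[-2,-1,-4],[-1,-2,-3.5],[0,-2,-3.5],[0,-2,-3.5],[0,-2,-3.5]], delta_rot=[[0,0,0],[0,0,0],[0,0,0],[0,0,0],[0,0,0]])

```text
time: 6.55
tool_pos: [0.483, 0.009, 0.3914]
tcp_rot: [0.023, 1.568, -0.024]
wrist_force: [0.6, -0.4, 1.2]
width: 0.323
```

Run:
```python
from h import *
s=read_state();print(s['tool_pos'],s['tcp_rot'],s['q'])
for n in ['scene','side']:
    im,d=read_camera(n);np.savez(n+'2.npz',im=im,d=d)
    P=pts(n,d);hsv=cv2.cvtColor(im,cv2.COLOR_RGB2HSV);H,S,V=[hsv[...,i].astype(int) for i in range(3)]
    m=(H>18)&(H<32)&(S>130)&(V>100)&(P[...,2]>.19)&(P[...,2]<.35)&(P[...,0]>.5)&(P[...,0]<.75)&(P[...,1]>0)&(P[...,1]<.2)
    q=P[m];print(n,len(q),'lid slope dx/dz',np.polyfit(q[:,2],q[:,0],1),q.max(0))
im,d=read_camera('wrist');np.savez('wrist2.npz',im=im,d=d,p=s['tool_pos'],r=s['tcp_rot'])
im=np.load('side2.npz')['im'];w=np.load('wrist2.npz')['im']
save('c2',0,np.hstack([cv2.resize(im[190:384,120:320],(400,388),interpolation=2),cv2.resize(w,(400,300))[:388] if 0 else cv2.copyMakeBorder(cv2.resize(w,(400,300)),0,88,0,0,0)]))
```

```text
[0.48299897 0.00897002 0.39141174] [ 0.02315244  1.56796685 -0.02383499] [-3.27188470e-02 -1.65640062e-01  1.76519770e+00 -3.86829856e-04
  1.53932610e+00 -2.78280934e-03]
scene 892 lid slope dx/dz [0.13568708 0.59228367] [0.6724659  0.14851656 0.31206144]
side 1073 lid slope dx/dz [0.15849201 0.57968523] [0.64567311 0.14836526 0.31160222]
```

View pics/c2.png

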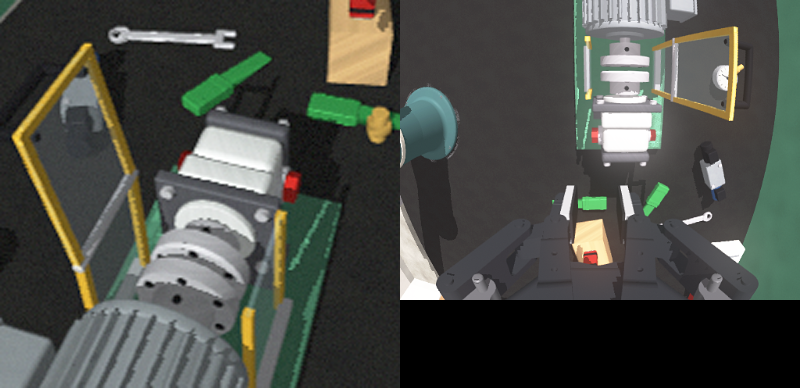

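The lid stays open at about 1.72 rad. The two discs are visible in the side crop at (195,255) and (200,275). Next I'll measure the flange gap by depth and plan the gauge approach.

```bash
cat >> h.py <<'E'
YAW=-1.6
def wpts(d,p,r):
    c=get_calibration('wrist');v,u=np.mgrid[:384,:512];a=(u-c['cx'])/c['fx'];b=(v-c['cy'])/c['fy'];th=np.hypot(a,b)
    k=np.where(th>1e-6,np.tan(np.minimum(th,1.4))/np.maximum(th,1e-6),1);Pc=np.stack([a*k*d,b*k*d,d],-1)
    M=np.array(c['mount']);return (Pc@M[:3,:3].T+M[:3,3])@Rn.from_rotvec(r).as_matrix().T+p
def topump(P):  # origin approx
    a=np.radians(YAW);q=P-np.array([.535,.0985,0]);return np.stack([q[...,0]*np.cos(a)+q[...,1]*np.sin(a),-q[...,0]*np.sin(a)+q[...,1]*np.cos(a),q[...,2]],-1)
E
python3 - <<'E'
from h import *
for n in ['scene','side','wrist']:
    z=np.load(n+'2.npz');d=z['d'];P=wpts(d,z['p'],z['r']) if n=='wrist' else pts(n,d)
    Q=topump(P);m=(d>0)&(abs(Q[...,0])<.06)&(abs(Q[...,1])<.045)&(Q[...,2]>.07)&(Q[...,2]<.155);q=Q[m]
    print(n,len(q))
    for lo in np.arange(-.034,.034,.002):
        k=q[(q[:,1]>=lo)&(q[:,1]<lo+.002)]
        if len(k)>3: print(round((lo+.001)*1e3),len(k),'zmax',(np.percentile(k[:,2],95)*1e3).round(1),'xmed top',(np.median(k[k[:,2]>np.percentile(k[:,2],70),0])*1e3).round(1),end=' | ')
    # circle fit of rim pts
    k=q[(abs(abs(q[:,1])-.013)<.006)&(q[:,2]>.115)]
    A=np.c_[2*k[:,0],2*k[:,2],np.ones(len(k))];s=np.linalg.lstsq(A,(k[:,0]**2+k[:,2]**2),rcond=None)[0];print('\ncircle',s[:2],np.sqrt(s[2]+s[0]**2+s[1]**2),len(k))
a=np.radians(10.2)
plan([.454,-.344,.30],down(10.2),20)
E
```

```text
scene 66

circle [0. 0.] 0.0 0
side 2120
-25 14 zmax 143.4 xmed top -7.7 | -23 39 zmax 144.6 xmed top -0.2 | -21 57 zmax 144.8 xmed top -3.1 | -19 44 zmax 144.6 xmed top -2.0 | -17 50 zmax 144.5 xmed top -1.1 | -15 55 zmax 144.8 xmed top -0.4 | -13 47 zmax 144.2 xmed top -1.3 | -11 53 zmax 144.8 xmed top -1.7 | -9 88 zmax 144.2 xmed top -2.6 | -7 249 zmax 141.5 xmed top -1.1 | -5 46 zmax 140.7 xmed top 0.4 | 3 12 zmax 142.2 xmed top -4.3 | 5 26 zmax 143.6 xmed top -3.2 | 7 59 zmax 144.4 xmed top 1.4 | 9 48 zmax 144.8 xmed top -2.0 | 11 56 zmax 144.0 xmed top -1.6 | 13 55 zmax 144.0 xmed top -2.2 | 15 56 zmax 144.7 xmed top 0.7 | 17 64 zmax 144.5 xmed top -5.4 | 19 150 zmax 143.4 xmed top -1.0 | 21 402 zmax 140.7 xmed top -0.1 | 23 37 zmax 128.5 xmed top -1.1 | 25 35 zmax 128.0 xmed top -0.2 | 27 38 zmax 127.5 xmed top -0.2 | 29 39 zmax 127.7 xmed top -1.7 | 31 37 zmax 128.2 xmed top -0.7 | 33 34 zmax 128.1 xmed top -4.5 | 
circle [-0.00117853  0.10337117] 0.04091440246002939 662
wrist 2926
-33 48 zmax 129.6 xmed top 3.7 | -31 54 zmax 129.4 xmed top -1.7 | -29 60 zmax 129.2 xmed top 3
[... 746 characters left out ...]
4 xmed top 2.3 | 25 25 zmax 130.1 xmed top 2.3 | 27 62 zmax 129.0 xmed top 0.4 | 29 51 zmax 128.2 xmed top 4.6 | 31 57 zmax 129.0 xmed top -0.9 | 33 57 zmax 128.8 xmed top 3.0 | 
circle [0.00175875 0.10117009] 0.04436782284921726 1062

[0.46, -1.77, -0.09],[0.46, -1.77, -0.11],[0.46, -1.76, -0.12],[0.46, -1.76, -0.14],[0.46, -1.76, -0.16],
[0.46, -1.76, -0.18],[0.46, -1.76, -0.2],[0.46, -1.76, -0.22],[0.46, -1.75, -0.24],[0.46, -1.75, -0.25],
[0.46, -1.75, -0.27],[0.46, -1.75, -0.29],[0.46, -1.74, -0.31],[0.46, -1.74, -0.33],[0.46, -1.74, -0.34],
[0.46, -1.73, -0.36],[0.46, -1.73, -0.38],[0.46, -1.72, -0.4],[0.46, -1.72, -0.42],[0.46, -1.71, -0.44],
rot/row [-0.6, 0.01, 0.0] dist/row cm 1.83
```

Run:
```python
from h import *
plan([.454,-.344,.26],down(99.8),20)
```

```text
[0.66, -1.77, -0.09],[0.66, -1.75, -0.24],[0.66, -1.72, -0.4],[0.66, -1.68, -0.55],[0.66, -1.63, -0.7],
[0.66, -1.56, -0.84],[0.66, -1.48, -0.97],[0.66, -1.39, -1.1],[0.66, -1.28, -1.22],[0.66, -1.17, -1.33],
[0.66, -1.05, -1.43],[0.66, -0.92, -1.51],[0.66, -0.78, -1.59],[0.66, -0.64, -1.65],[0.66, -0.49, -1.7],
[0.66, -0.34, -1.74],[0.66, -0.18, -1.76],[0.66, -0.02, -1.77],[0.66, 0.13, -1.76],[0.66, 0.29, -1.75],
rot/row [-5.08, 0.01, 0.01] dist/row cm 1.89
```

Request:
carry_out(offset=[[0.66,-1.77,-0.09],[0.66,-1.75,-0.24],[0.66,-1.72,-0.4],[0.66,-1.68,-0.55],[0.66,-1.63,-0.7]], delta_rot=[[-5.08,0,0],[-5.08,0,0],[-5.08,0,0],[-5.08,0,0],[-5.08,0,0]], fingers=0.3)

```text
time: 7.12
tool_pos: [0.4786, -0.0791, 0.3573]
tcp_rot: [-0.328, 1.544, 0.327]
wrist_force: [-0.5, 0.1, -0.2]
width: 0.652
```

Request:
carry_out(offset=[[0.66,-1.56,-0.84],[0.66,-1.48,-0.97],[0.66,-1.39,-1.1],[0.66,-1.28,-1.22],[0.66,-1.17,-1.33]], delta_rot=[[-5.08,0,0],[-5.08,0,0],[-5.08,0,0],[-5.08,0,0],[-5.08,0,0]])

```text
time: 7.53
tool_pos: [0.4716, -0.1678, 0.3242]
tcp_rot: [-0.673, 1.463, 0.671]
wrist_force: [0.6, 0.3, 0.4]
width: 0.649
```

Request:
carry_out(offset=[[0.66,-1.05,-1.43],[0.66,-0.92,-1.51],[0.66,-0.78,-1.59],[0.66,-0.64,-1.65],[0.66,-0.49,-1.7]], delta_rot=[[-5.08,0,0],[-5.08,0,0],[-5.08,0,0],[-5.08,0,0],[-5.08,0,0]])

```text
time: 7.95
tool_pos: [0.4646, -0.2563, 0.291]
tcp_rot: [-1.011, 1.323, 1.009]
wrist_force: [-0.1, -0.1, 0.4]
width: 0.653
```

Request:
carry_out(offset=[[0.66,-0.34,-1.74],[0.66,-0.18,-1.76],[0.66,-0.02,-1.77],[0.66,0.13,-1.76],[0.66,0.29,-1.75]], delta_rot=[[-5.08,0,0],[-5.08,0,0],[-5.08,0,0],[-5.08,0,0],[-5.08,0,0]])

```text
time: 8.37
tool_pos: [0.4575, -0.3447, 0.2579]
tcp_rot: [-1.339, 1.12, 1.337]
wrist_force: [0.2, -0.2, 0.7]
width: 0.65
```

Run:
```python
from h import *
s=read_state();print(s['tool_pos'],s['q'],s['time'])
im,d=read_camera('wrist');save('w3',0,im)
P=wpts(d,s['tool_pos'],s['tcp_rot']);hsv=cv2.cvtColor(im,cv2.COLOR_RGB2HSV);H,S,V=[hsv[...,i].astype(int) for i in range(3)]
m=((H<8)|(H>172))&(S>130)&(P[...,2]>.145)&(P[...,2]<.165)&(abs(P[...,0]-.454)<.05)&(abs(P[...,1]+.344)<.05)
q=P[m];print(len(q),np.median(q,0),cv2.minAreaRect(q[:,:2].astype(np.float32)))
plan([.454,-.344,.108],down(99.8),10)
```

```text
[ 0.45746548 -0.34470927  0.25789571] [-6.89419639e-01  5.45436941e-02  1.79556336e+00  3.17351058e-04
  1.29013548e+00 -2.43699015e+00] 8.3667
756 [ 0.44905283 -0.34532264  0.15562599] ((0.4514555037021637, -0.34476667642593384), (0.034688279032707214, 0.017440563067793846), 10.807729721069336)

[1.48, 0.02, 0.04],[1.48, 0.02, 0.04],[1.48, 0.02, 0.04],[1.48, 0.02, 0.04],[1.48, 0.02, 0.04],
[1.48, 0.02, 0.04],[1.48, 0.02, 0.04],[1.48, 0.02, 0.04],[1.48, 0.02, 0.04],[1.48, 0.02, 0.04],
rot/row [0.05, -0.01, -0.01] dist/row cm 1.48
```

View pics/w3.png

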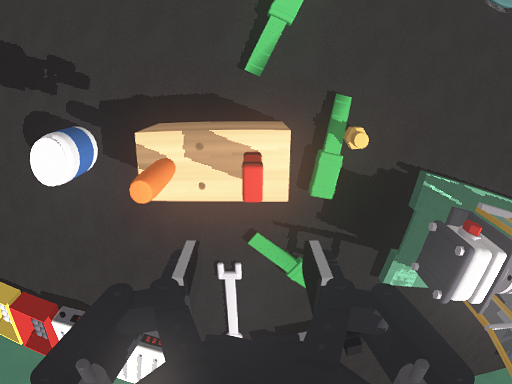

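The wrist view shows the red handle at (253,177) in line with the jaw centre. It measures (0.4515, -0.345) and 10.8°, which agrees with the block fit, so I'll descend.

Request:
carry_out(offset=[[1.2,0.1,0.02],[1.2,0.1,0.02],[1.2,0.1,0.02],[1.2,0.1,0.02],[1.2,0.1,0.02]], delta_rot=[[-0.1,0,0],[-0.1,0,0],[-0.1,0,0],[-0.1,0,0],[-0.1,0,0]])

```text
time: 8.83
tool_pos: [0.4507, -0.3422, 0.1961]
tcp_rot: [-1.341, 1.118, 1.342]
wrist_force: [-0.4, -0.7, 0.1]
width: 0.649
```

Request:
carry_out(offset=[[1.8,0,0],[1.8,0,0],[1.8,0,0],[1.8,0,0],[1.8,0,0]], delta_rot=[[0,0,0],[0,0,0],[0,0,0],[0,0,0],[0,0,0]])

```text
time: 9.25
tool_pos: [0.4506, -0.3424, 0.1061]
tcp_rot: [-1.341, 1.118, 1.341]
wrist_force: [-0.2, 0.1, -0.1]
width: 0.65
```

Request:
carry_out(offset=[[0,0,0],[0,0,0],[0,0,0],[0,0,0],[0,0,0]], delta_rot=[[0,0,0],[0,0,0],[0,0,0],[0,0,0],[0,0,0]], fingers=-1, newtons=60)

```text
time: 9.67
tool_pos: [0.4517, -0.3439, 0.109]
tcp_rot: [-1.343, 1.118, 1.339]
wrist_force: [-0.1, -1.5, -1.8]
width: 0.205
```

Request:
carry_out(offset=[[0,0,0],[0,0,0],[0,0,0],[0,0,0],[0,0,0]], delta_rot=[[0,0,0],[0,0,0],[0,0,0],[0,0,0],[0,0,0]])

```text
time: 10.08
tool_pos: [0.4514, -0.344, 0.1083]
tcp_rot: [-1.343, 1.119, 1.339]
wrist_force: [1.8, -2.4, 0.1]
width: 0.2
```

Request:
carry_out(offset=[[-0.5,0,0],[-1,0,0],[-1.5,0,0],[-2,0,0],[-2,0,0]], delta_rot=[[0,0,0],[0,0,0],[0,0,0],[0,0,0],[0,0,0]])

```text
time: 10.5
tool_pos: [0.4499, -0.3417, 0.1771]
tcp_rot: [-1.337, 1.117, 1.344]
wrist_force: [0.5, 0.7, -2.4]
width: 0.201
```

Request:
carry_out(offset=[[-2.4,0,0],[-2.4,0,0],[-2.4,0,0],[-2.4,0,0],[-2.4,0,0]], delta_rot=[[0,0,0],[0,0,0],[0,0,0],[0,0,0],[0,0,0]])

```text
time: 10.92
tool_pos: [0.4499, -0.3419, 0.2981]
tcp_rot: [-1.338, 1.117, 1.344]
wrist_force: [0.4, 0.8, -2.0]
width: 0.204
```

Run:
```python
from h import *
s=read_state();print(s['tool_pos'],s['width'],s['wrist_force'],s['q'])
plan([.535,.0985,.30],down(88.4),20)
```

```text
[ 0.44992286 -0.34192258  0.29805724] 0.20400524446037227 [ 0.35290005  0.75145377 -2.00247756] [-6.94387063e-01  2.33804959e-02  1.75471694e+00  7.72731647e-04
  1.36699406e+00 -2.44602594e+00]

[-0.0, -0.81, 2.09],[-0.0, -0.79, 2.1],[-0.0, -0.77, 2.11],[-0.01, -0.75, 2.11],[-0.01, -0.73, 2.12],
[-0.01, -0.7, 2.13],[-0.01, -0.68, 2.14],[-0.01, -0.66, 2.14],[-0.01, -0.64, 2.15],[-0.01, -0.61, 2.16],
[-0.01, -0.59, 2.16],[-0.01, -0.57, 2.17],[-0.01, -0.55, 2.18],[-0.01, -0.52, 2.18],[-0.01, -0.5, 2.19],
[-0.01, -0.48, 2.19],[-0.01, -0.46, 2.2],[-0.01, -0.43, 2.2],[-0.01, -0.41, 2.21],[-0.01, -0.39, 2.21],
rot/row [0.6, 0.01, -0.01] dist/row cm 2.24
```

Request:
carry_out(offset=[[0,-0.81,2.09],[0,-0.79,2.1],[0,-0.77,2.11],[0,-0.75,2.11],[0,-0.73,2.12]], delta_rot=[[0.6,0,0],[0.6,0,0],[0.6,0,0],[0.6,0,0],[0.6,0,0]])

```text
time: 11.33
tool_pos: [0.4711, -0.2312, 0.297]
tcp_rot: [-1.3, 1.146, 1.305]
wrist_force: [0.4, -0.3, -1.8]
width: 0.206
```

Request:
carry_out(offset=[[0,-0.7,2.13],[0,-0.68,2.14],[0,-0.66,2.14],[0,-0.64,2.15],[0,-0.61,2.16]], delta_rot=[[0.6,0,0],[0.6,0,0],[0.6,0,0],[0.6,0,0],[0.6,0,0]])

```text
time: 11.75
tool_pos: [0.4922, -0.1212, 0.2969]
tcp_rot: [-1.262, 1.173, 1.267]
wrist_force: [0.1, -0.4, -1.3]
width: 0.205
```

Request:
carry_out(offset=[[0,-0.59,2.16],[0,-0.57,2.17],[0,-0.55,2.18],[0,-0.52,2.18],[0,-0.5,2.19]], delta_rot=[[0.6,0,0],[0.6,0,0],[0.6,0,0],[0.6,0,0],[0.6,0,0]])

```text
time: 12.17
tool_pos: [0.5134, -0.0113, 0.2969]
tcp_rot: [-1.224, 1.2, 1.229]
wrist_force: [1.0, -0.1, -1.8]
width: 0.203
```

Request:
carry_out(offset=[[0,-0.48,2.19],[0,-0.46,2.2],[0,-0.43,2.2],[0,-0.41,2.21],[0,-0.39,2.21]], delta_rot=[[0.6,0,0],[0.6,0,0],[0.6,0,0],[0.6,0,0],[0.6,0,0]])

```text
time: 12.58
tool_pos: [0.5347, 0.0986, 0.2969]
tcp_rot: [-1.186, 1.225, 1.19]
wrist_force: [-0.5, -1.2, -1.9]
width: 0.203
```

Run:
```python
from h import *
s=read_state();print(s['tool_pos'],s['q'],s['wrist_force'],s['time'])
R=Rn.from_rotvec(s['tcp_rot']).as_matrix();print(R.round(4))
im,d=read_camera('wrist');np.savez('wrist4.npz',im=im,d=d,p=s['tool_pos'],r=s['tcp_rot'])
sd,dd=read_camera('side')
np.savez('side4.npz',im=sd,d=dd)
save('w4',0,np.hstack([cv2.resize(im[100:384,130:380],(400,454),interpolation=2),cv2.resize(sd[150:370,130:330],(400,440),interpolation=2)[:454] if 0 else cv2.resize(sd[150:377,130:330],(400,454),interpolation=2)]))
```

```text
[0.53471168 0.09864829 0.29689931] [ 1.36160832e-01 -1.79716473e-02  1.79826363e+00  7.44020034e-04
  1.36468077e+00 -1.40562289e+00] [-0.54826149 -1.15306828 -1.94841312] 12.5833
[[-3.400e-03 -9.996e-01  2.920e-02]
 [ 3.000e-04  2.920e-02  9.996e-01]
 [-1.000e+00  3.500e-03  2.000e-04]]
```

View pics/w4.png

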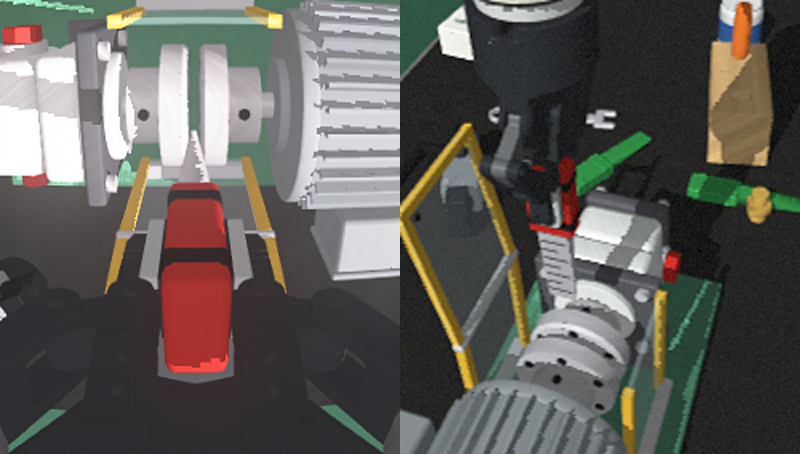

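The wrist crop shows the blade tip at (194,133), over the gap between the discs at (188..201). I'll quantify it in tool-z.

Run:
```python
from h import *
z=np.load('wrist4.npz');im,d=z['im'],z['d'];P=wpts(d,z['p'],z['r']);R=Rn.from_rotvec(z['r']).as_matrix();T=(P-z['p'])@R*1000
hsv=cv2.cvtColor(im,cv2.COLOR_RGB2HSV);H,S,V=[hsv[...,i].astype(int) for i in range(3)]
wz=P[...,2]
m=(d>0)&(abs(T[...,2])<35)&(abs(T[...,1])<30)&(wz<.15)&(wz>.12)
for r in range(110,200,8):
    k=np.where(m[r])[0]
    if len(k)<5: continue
    zz=T[r,k,2];h=wz[r,k]*1000
    rim=np.sort(zz[h>139]);
    if len(rim)<4: continue
    g=np.diff(rim);i=g.argmax();print('row',r,'tool-y',T[r,k,1].mean().round(1),'z rim',h.max().round(1),'pump side edge',rim[i].round(2),'motor side edge',rim[i+1].round(2),'ends',rim[0].round(1),rim[-1].round(1))
red=((H<8)|(H>172))&(S>130)&(abs(T[...,2])<25)&(abs(T[...,0])<80)
q=T[red];print('red',len(q),np.percentile(q,[1,50,99],0).round(1).tolist())
bl=(d>0)&(~red)&(T[...,0]>40)&(T[...,0]<105)&(abs(T[...,2])<8)&(abs(T[...,1])<20);q=T[bl]
for a in range(40,105,10):
    k=q[(q[:,0]>=a)&(q[:,0]<a+10)]
    if len(k)>3: print('blade x',a,len(k),np.percentile(k[:,2],[2,50,98]).round(1),np.percentile(k[:,1],[2,98]).round(1))
```

```text
row 158 tool-y 16.4 z rim 143.3 pump side edge -6.58 motor side edge 3.76 ends -21.9 20.2
row 166 tool-y 8.4 z rim 145.6 pump side edge -6.56 motor side edge 3.76 ends -21.9 20.3
row 174 tool-y 0.1 z rim 147.6 pump side edge -5.61 motor side edge 3.77 ends -22.1 21.7
row 182 tool-y -9.2 z rim 146.4 pump side edge -5.67 motor side edge 3.79 ends -22.3 20.4
row 190 tool-y -16.5 z rim 144.4 pump side edge -6.78 motor side edge 4.89 ends -21.7 20.7
red 3999 [[-48.5, -14.8, -8.0], [-46.6, 13.1, 0.7], [12.1, 17.5, 9.6]]
blade x 40 83 [-5.4 -0.7  4.3] [10.4 11.3]
blade x 50 60 [-5.  -0.7  3.5] [10.4 11.4]
blade x 60 48 [-4.5 -0.8  2.9] [10.3 11.2]
blade x 70 32 [-4.  -0.9  1.7] [10.3 11. ]
blade x 80 23 [-3.4 -1.   0.7] [10.4 11.2]
blade x 90 9 [-2.7 -1.8 -0.2] [10.7 11.2]
```

Request:
carry_out(offset=[[0.9,0,0],[0.9,0,0],[0.9,0,0],[0.9,0,0],[0.9,0,0]], delta_rot=[[0,0,0],[0,0,0],[0,0,0],[0,0,0],[0,0,0]])

```text
time: 13.1
tool_pos: [0.5354, 0.0964, 0.251]
tcp_rot: [-1.186, 1.225, 1.188]
wrist_force: [1.1, -0.9, -2.0]
width: 0.201
```

```bash
cat > m.py <<'E'
from h import *
s=read_state();print(s['time'],s['tool_pos'],s['wrist_force'].round(1),s['torque'].round(2))
im,d=read_camera('wrist');P=wpts(d,s['tool_pos'],s['tcp_rot']);R=Rn.from_rotvec(s['tcp_rot']).as_matrix();T=(P-s['tool_pos'])@R*1000;wz=P[...,2]
top=s['tool_pos'][2]
m=(d>0)&(abs(T[...,2])<35)&(abs(T[...,1])<30)&(wz<.155)&(wz>.139)
for r in range(100,220,5):
    k=np.where(m[r])[0]
    if len(k)<8: continue
    zz=T[r,k,2];L=zz[zz<-3];M=zz[zz>1.5]
    if len(L)>3 and len(M)>3: print('row',r,'y',T[r,k,1].mean().round(1),'z',(wz[r,k].max()*1e3).round(1),'pump',L.min().round(1),L.max().round(2),'motor',M.min().round(2),M.max().round(1))
bl=(d>0)&(T[...,0]>30)&(T[...,0]<100)&(abs(T[...,2])<8)&(T[...,1]>8)&(T[...,1]<13)&(wz>.148);q=T[bl]
for a in range(30,100,10):
    k=q[(q[:,0]>=a)&(q[:,0]<a+10)]
    if len(k)>3: print('blade x',a,len(k),np.percentile(k[:,2],[2,50,98]).round(1))
E
python3 m.py
python3 - <<'E'
from h import *
im,d=read_camera('wrist');save('w5',0,cv2.resize(im[130:250,180:330],(750,600),interpolation=2))
E
```

```text
13.1 [0.53538927 0.09643745 0.25095377] [ 1.1 -0.9 -2. ] [-0.01 -0.02  0.01]
row 160 y 26.0 z 139.9 pump -16.9 -8.12 motor 8.58 20.9
row 165 y 21.8 z 142.5 pump -20.4 -5.51 motor 7.7 22.7
row 170 y 17.7 z 145.1 pump -20.5 -3.78 motor 5.95 22.6
row 175 y 13.4 z 144.8 pump -20.5 -3.76 motor 5.96 22.7
row 180 y 9.2 z 146.1 pump -20.4 -3.77 motor 5.94 22.6
row 185 y 4.8 z 146.6 pump -20.6 -4.66 motor 5.97 24.0
row 190 y 0.1 z 147.0 pump -21.1 -5.57 motor 6.01 22.9
row 195 y -4.6 z 147.0 pump -19.9 -6.48 motor 6.02 23.0
row 200 y -9.8 z 145.5 pump -20.1 -7.45 motor 6.11 23.1
row 205 y -15.3 z 144.1 pump -20.3 -8.53 motor 6.18 23.5
row 210 y -21.5 z 140.5 pump -18.9 -9.6 motor 8.99 22.0
blade x 30 106 [-5.9 -0.6  5.1]
blade x 40 79 [-5.5 -0.7  4.4]
blade x 50 64 [-5.  -0.8  3.5]
blade x 60 44 [-4.5 -0.8  2.9]
blade x 70 34 [-4.  -0.9  2.2]
blade x 80 22 [-3.4 -1.4  0.7]
blade x 90 9 [-2.7 -1.  -0.2]
```

View pics/w5.png

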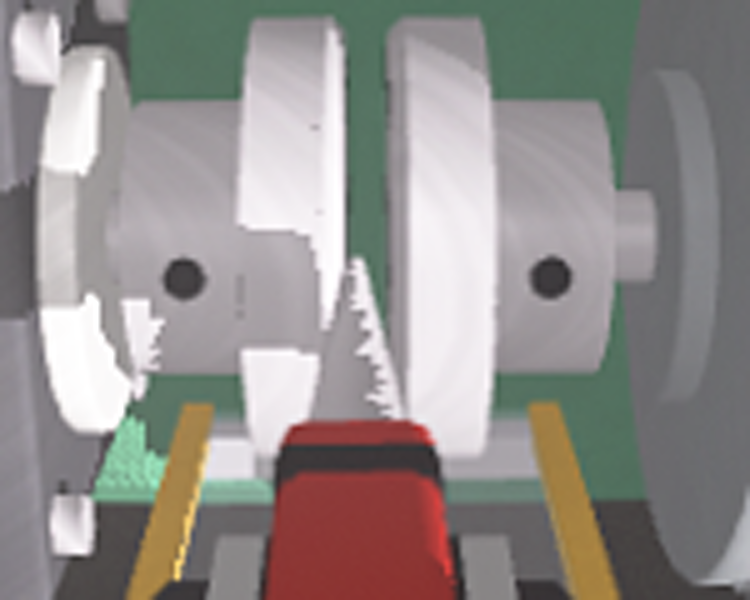

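The tip at crop (357,260) sits about 2 mm toward the pump from the gap centre (366). I'll shift +2 mm in tool z, enter the chamfer and check forces.

Request:
carry_out(offset=[[0,0,0.1],[0,0,0.1],[0,0,0],[0,0,0],[0,0,0]], delta_rot=[[0,0,0],[0,0,0],[0,0,0],[0,0,0],[0,0,0]])

```text
time: 13.62
tool_pos: [0.5365, 0.0994, 0.2534]
tcp_rot: [-1.188, 1.222, 1.187]
wrist_force: [0.3, 0.3, -2.4]
width: 0.206
```

Request:
carry_out(offset=[[0.4,0,0],[0.4,0,0],[0.4,0,0],[0.4,0,0],[0.4,0,0]], delta_rot=[[0,0,0],[0,0,0],[0,0,0],[0,0,0],[0,0,0]])

```text
time: 14.03
tool_pos: [0.5359, 0.0993, 0.2319]
tcp_rot: [-1.188, 1.223, 1.188]
wrist_force: [0.3, 1.0, -1.2]
width: 0.207
```

```bash
python3 m.py
```

```text
14.0333 [0.53590338 0.09926849 0.23187602] [ 0.3  1.  -1.2] [-0.02 -0.03  0.03]
row 165 y 26.3 z 140.8 pump -22.3 -9.96 motor 5.56 20.3
row 170 y 22.3 z 141.8 pump -23.1 -7.55 motor 4.75 20.3
row 175 y 18.6 z 143.9 pump -23.0 -6.75 motor 3.13 20.3
row 180 y 14.6 z 145.3 pump -23.1 -6.77 motor 3.12 20.2
row 185 y 10.7 z 145.9 pump -23.1 -3.43 motor 3.11 20.3
row 190 y 6.6 z 147.0 pump -23.0 -6.02 motor 3.14 20.3
row 195 y 2.3 z 147.0 pump -23.4 -6.04 motor 3.95 20.4
row 200 y -2.1 z 146.9 pump -23.3 -6.86 motor 4.79 20.5
row 205 y -6.8 z 146.7 pump -22.8 -7.79 motor 5.69 19.9
row 210 y -11.8 z 144.8 pump -23.0 -8.68 motor 7.43 20.0
row 215 y -17.4 z 142.5 pump -22.6 -11.38 motor 11.81 20.4
blade x 30 102 [-6.  -0.6  5.1]
blade x 40 82 [-5.5 -0.4  4.3]
blade x 50 61 [-5.  -0.8  3.5]
blade x 60 45 [-4.5 -0.9  2.9]
blade x 70 33 [-4.  -0.9  2.2]
blade x 80 9 [-3.2 -0.9  0.5]
```

Centred to about 0.3 mm with no contact yet, so I'll continue down.

Request:
carry_out(offset=[[0.4,0,0],[0.4,0,0],[0.4,0,0],[0.3,0,0],[0,0,0]], delta_rot=[[0,0,0],[0,0,0],[0,0,0],[0,0,0],[0,0,0]])

```text
time: 14.5
tool_pos: [0.5356, 0.0992, 0.2166]
tcp_rot: [-1.187, 1.224, 1.189]
wrist_force: [0.2, -0.4, -2.0]
width: 0.2
```

Request:
carry_out(offset=[[0.15,0,0],[0.15,0,0],[0.15,0,0],[0,0,0],[0,0,0]], delta_rot=[[0,0,0],[0,0,0],[0,0,0],[0,0,0],[0,0,0]])

```text
time: 14.92
tool_pos: [0.5362, 0.0993, 0.2132]
tcp_rot: [-1.188, 1.223, 1.188]
wrist_force: [-0.2, -0.4, -1.9]
width: 0.199
```

```bash
python3 m.py
```

```text
14.9167 [0.53616512 0.09930619 0.21319651] [-0.2 -0.4 -1.9] [-0.01  0.04 -0.01]
row 175 y 23.3 z 141.8 pump -22.9 -8.46 motor 4.47 20.3
row 180 y 19.8 z 143.2 pump -22.9 -6.96 motor 3.7 20.3
row 185 y 16.3 z 145.2 pump -23.5 -6.22 motor 2.95 20.2
row 190 y 12.5 z 145.6 pump -22.7 -6.19 motor 2.96 20.3
row 195 y 9.4 z 152.1 pump -22.9 -3.01 motor 2.13 20.4
row 200 y 5.1 z 146.4 pump -23.1 -6.3 motor 4.46 20.4
row 205 y 1.0 z 147.4 pump -23.1 -7.06 motor 5.24 20.4
row 210 y -3.1 z 147.2 pump -23.3 -7.9 motor 6.81 19.9
row 215 y -7.7 z 146.2 pump -22.8 -11.04 motor 10.78 20.0
blade x 30 107 [-5.9 -0.6  5.2]
blade x 40 81 [-5.5 -0.7  4.1]
blade x 50 61 [-5.  -0.8  3.5]
blade x 60 25 [-4.5 -0.8  2.9]
```

No contact yet with the tip about 30 mm down. I'll trim -0.4 mm toward the gap centre and advance gently.

Request:
carry_out(offset=[[0.1,0,-0.04],[0.1,0,0],[0.1,0,0],[0.1,0,0],[0,0,0]], delta_rot=[[0,0,0],[0,0,0],[0,0,0],[0,0,0],[0,0,0]])

```text
time: 15.38
tool_pos: [0.5359, 0.0989, 0.2088]
tcp_rot: [-1.188, 1.223, 1.188]
wrist_force: [-0.3, -0.2, -2.0]
width: 0.202
```

Request:
carry_out(offset=[[0.1,0,0],[0.1,0,0],[0.1,0,0],[0,0,0],[0,0,0]], delta_rot=[[0,0,0],[0,0,0],[0,0,0],[0,0,0],[0,0,0]])

```text
time: 15.8
tool_pos: [0.5361, 0.0989, 0.2061]
tcp_rot: [-1.188, 1.223, 1.188]
wrist_force: [0.1, 0.1, -2.3]
width: 0.2
```

Request:
carry_out(offset=[[0.1,0,0],[0.1,0,0],[0.1,0,0],[0,0,0],[0,0,0]], delta_rot=[[0,0,0],[0,0,0],[0,0,0],[0,0,0],[0,0,0]])

```text
time: 16.22
tool_pos: [0.536, 0.0989, 0.203]
tcp_rot: [-1.188, 1.223, 1.188]
wrist_force: [-0.0, -0.1, -2.5]
width: 0.203
```

Still free, with Fz at about -2 from the gauge's weight.

Request:
carry_out(offset=[[0.1,0,0],[0.1,0,0],[0.1,0,0],[0,0,0],[0,0,0]], delta_rot=[[0,0,0],[0,0,0],[0,0,0],[0,0,0],[0,0,0]])

```text
time: 16.63
tool_pos: [0.5361, 0.0988, 0.2]
tcp_rot: [-1.188, 1.223, 1.188]
wrist_force: [0.4, 0.1, -2.1]
width: 0.204
```

Request:
carry_out(offset=[[0.1,0,0],[0.1,0,0],[0,0,0],[0,0,0],[0,0,0]], delta_rot=[[0,0,0],[0,0,0],[0,0,0],[0,0,0],[0,0,0]])

```text
time: 17.05
tool_pos: [0.5361, 0.0988, 0.1981]
tcp_rot: [-1.188, 1.223, 1.188]
wrist_force: [0.6, -1.1, -2.4]
width: 0.203
```

Request:
carry_out(offset=[[0.1,0,0],[0.1,0,0],[0,0,0],[0,0,0],[0,0,0]], delta_rot=[[0,0,0],[0,0,0],[0,0,0],[0,0,0],[0,0,0]])

```text
time: 17.47
tool_pos: [0.5362, 0.0988, 0.1961]
tcp_rot: [-1.188, 1.223, 1.188]
wrist_force: [0.1, -1.2, -1.8]
width: 0.203
```

Fy of -1.2 suggests the motor face is touching first. I'll trim -0.4 mm and continue.

Request:
carry_out(offset=[[0,0,-0.04],[0,0,0],[0,0,0],[0,0,0],[0,0,0]], delta_rot=[[0,0,0],[0,0,0],[0,0,0],[0,0,0],[0,0,0]])

```text
time: 17.88
tool_pos: [0.5361, 0.0986, 0.1961]
tcp_rot: [-1.188, 1.223, 1.188]
wrist_force: [0.4, -0.6, -2.0]
width: 0.202
```

Request:
carry_out(offset=[[0.1,0,0],[0.1,0,0],[0,0,0],[0,0,0],[0,0,0]], delta_rot=[[0,0,0],[0,0,0],[0,0,0],[0,0,0],[0,0,0]])

```text
time: 18.3
tool_pos: [0.5361, 0.0985, 0.1941]
tcp_rot: [-1.188, 1.223, 1.188]
wrist_force: [-0.7, -0.1, -2.9]
width: 0.201
```

Request:
carry_out(offset=[[0.1,0,0],[0.1,0,0],[0,0,0],[0,0,0],[0,0,0]], delta_rot=[[0,0,0],[0,0,0],[0,0,0],[0,0,0],[0,0,0]])

```text
time: 18.72
tool_pos: [0.5362, 0.0986, 0.1922]
tcp_rot: [-1.188, 1.222, 1.188]
wrist_force: [0.4, -0.3, -1.3]
width: 0.202
```

Request:
carry_out(offset=[[0.1,0,0],[0.1,0,0],[0,0,0],[0,0,0],[0,0,0]], delta_rot=[[0,0,0],[0,0,0],[0,0,0],[0,0,0],[0,0,0]])

```text
time: 19.13
tool_pos: [0.5363, 0.0987, 0.1903]
tcp_rot: [-1.188, 1.222, 1.188]
wrist_force: [0.8, 0.3, 0.6]
width: 0.205
```

Request:
carry_out(offset=[[0.1,0,0],[0.1,0,0],[0,0,0],[0,0,0],[0,0,0]], delta_rot=[[0,0,0],[0,0,0],[0,0,0],[0,0,0],[0,0,0]])

```text
time: 19.55
tool_pos: [0.5363, 0.0987, 0.1883]
tcp_rot: [-1.188, 1.222, 1.188]
wrist_force: [1.0, 1.2, 1.9]
width: 0.203
```

```bash
python3 m.py
```

```text
19.55 [0.53634695 0.09866669 0.18833753] [1.  1.2 1.9] [ 0.24 -0.16  0.03]
row 180 y 26.7 z 140.1 pump -22.4 -8.8 motor 8.12 21.7
row 185 y 23.5 z 141.8 pump -22.5 -7.48 motor 5.44 21.6
row 190 y 20.3 z 142.9 pump -22.4 -6.16 motor 4.74 21.7
row 195 y 17.3 z 144.3 pump -22.3 -6.13 motor 4.75 21.6
row 200 y 13.9 z 145.5 pump -22.4 -5.58 motor 4.76 21.6
row 205 y 10.7 z 146.5 pump -22.5 -3.41 motor 2.01 21.6
row 210 y 8.2 z 154.7 pump -22.5 -3.21 motor 1.96 21.8
row 215 y 3.6 z 146.7 pump -22.7 -8.95 motor 9.5 22.0
blade x 30 107 [-5.9 -0.6  5.1]
blade x 40 4 [-3.7  0.7  3.8]
```

Contact is building on both faces. The push is about 4 N over the gauge's weight, and the motor hub has yielded about 0.9 mm. I'll hold, recheck it's steady and look.

Request:
carry_out(offset=[[0,0,0.01],[0,0,0],[0,0,0],[0,0,0],[0,0,0]], delta_rot=[[0,0,0],[0,0,0],[0,0,0],[0,0,0],[0,0,0]])

```text
time: 20.02
tool_pos: [0.5363, 0.0987, 0.1883]
tcp_rot: [-1.188, 1.222, 1.188]
wrist_force: [1.0, 0.6, 2.4]
width: 0.206
```

Request:
carry_out(offset=[[0,0,0],[0,0,0],[0,0,0],[0,0,0],[0,0,0]], delta_rot=[[0,0,0],[0,0,0],[0,0,0],[0,0,0],[0,0,0]])

```text
time: 20.43
tool_pos: [0.5363, 0.0987, 0.1883]
tcp_rot: [-1.188, 1.222, 1.188]
wrist_force: [2.0, 2.0, 2.3]
width: 0.204
```

Run:
```python
from h import *
w,_=read_camera('wrist');sd,_=read_camera('side')
save('f1',0,np.hstack([cv2.resize(w[130:290,170:340],(400,376),interpolation=2),cv2.resize(sd[150:338,130:330],(400,376),interpolation=2)]))
s=read_state();print(s['tool_pos'],s['wrist_force'],s['torque'],s['width'],s['time'])
```

```text
[0.53632908 0.09863134 0.18834044] [1.03939403 1.2281516  2.52901359] [ 0.26928302 -0.3673815  -0.01000267] 0.20332225075805646 20.5333
```

View pics/f1.png

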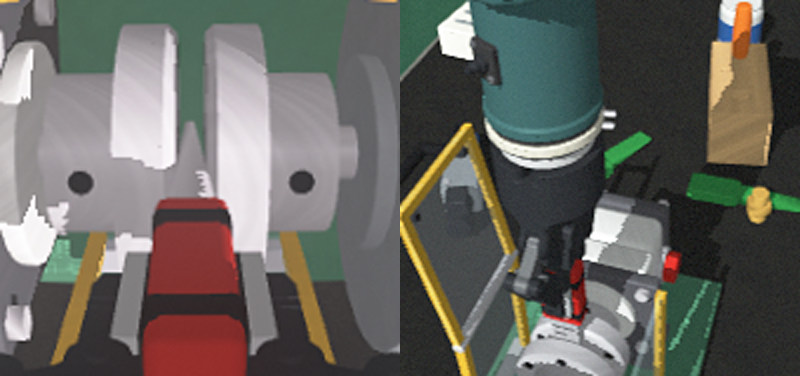

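The blade at (190,150) sits centred between the discs, the lid is still up, and forces are steady. I'm handing in.

```bash
python3 -c "
from workcell import *
print(finish_job())"
```

```text
the job is handed in; nothing more can be done
None
```

The job is handed in: the guard lid is open and the red taper gauge sits snug between the coupling flanges, still held by its handle.

- **Lid:** I swung it up by its handle to about 1.72 rad, let go, and it stayed there. The last picture shows it still up.
- **Gauge:** I took it from the block and lowered it vertically into the top of the gap, with the tip about 55 mm below the rim. My last checks showed:
  - **Push:** about 4.5 N beyond the gauge's own weight, steady over the last second.
  - **Contact:** the motor flange had moved about 0.9 mm on its spring, so the blade bears on both faces. The remaining sideways force was about 1–2 N, towards the motor.
- **Disagreement:** the wrist camera suggested the blade may lean about 0.9° in the grip. The arm itself read vertical, so this could be camera calibration error, and I left it uncorrected.
- **Other items:** I touched nothing else. The green look-alikes were upright in the first picture and already lying on the bench by 1.8 s. The gripper passed near that area about then, but I felt no contact force.
- **Time:** it took 20.5 s of the 59 s allowed.

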